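# Check the gate's brake lever against its stop, then jog the gate

### The arm

A 7-joint arm with a two-finger parallel gripper is mounted at the origin on the work surface. World frame = base frame: x ahead of the robot, y to its left, z up, the work surface at z = 0. Lengths are in m, angles in rad, forces in N, time in s.
With the tool pointing down it reaches from about 0.425 to 0.875 m from the base axis. Payload 4.7 kg.
Tool frame: the origin (TCP) lies between the finger pads; the fingertips stand 17 mm ahead of it and the grasp point (between the pads) lies 2 mm behind it; y points along the fingers, z is the direction in which the jaws open and shut, and the axes are right-handed (so a half turn about y gives the same grasp; the last joint's range is limited). The gripper opens to 87 mm and grips with 3 to 60 N. Pads are 19 mm wide; open, the fingers measure 117 mm over their backs; the gripper's body (75 mm by 190 mm) begins 51 mm behind the grasp point.
Start: joints at [-1.129, 0.321, -0.07, 1.45, 0.023, 1.371, -0.057], TCP at [0.27, 0.591, 0.24] pointing down, gripper open.
Joint ranges: [-2.86, 2.86], [-0.3, 2.09], [-1.38, 1.24], [0.06, 2.45], [-1.56, 4.7], [0.09, 2.05], [-2.69, 2.69]. Speed limits (rad/s): [2.57, 2.57, 3.14, 3.14, 3.14, 3.14, 3.14].

### API

Orientations are given as a rotation vector (axis times angle).
In Python, from plant import telemetry, cams, bot gives the robot as it stands.
- The arm moves only by the tool servo_tool, never from a script. Its argument "deltas" is a list of rows, each an object with "jaw": the opening, from 0 (shut) to 1 (fully open); "linear": the shift along the tool's x, y, z in m, a list of three; "turn": the turn, a rotation vector about the tool's x, y, z in degrees, a list of three. In form: [{"jaw": jaw, "linear": [x, y, z], "turn": [rx, ry, rz]}, ...]. A call has 1 to 20 rows; each row is the pose to reach, as a shift and turn from the pose measured when the call began, along the tool's axes at that moment; what a row does not reach only later rows make up. A row lasts 1/12 s, in which the tool goes at most 41.7 mm and 7.16 degrees, less where a joint would pass 70% of its speed; a pose out of reach is approached as far as the arm can. A call with a gripper value outside its range is refused whole. The fingers move at their own pace and stop on an object; "squeeze" is the grip in N (left out, the last holds). Time passes only in rows, so rows that repeat a pose let the fingers close. It gives the time, the measured TCP pose, the force and the opening at its end, in the units of the state.
- telemetry.observe(): the state, without advancing time (a new reading comes with each control period).
- cams.read_camera(name): name is "scene" or "top" or "wrist"; returns (picture, depth): 420x560x3 uint8, red, green, blue; 420x560 float32, m along the optical axis (not along the pixel's ray), 0 where there is no reading.
- cams.camera_model(name): a dict with "mtx" (3x3 intrinsics, pixels), "extrinsics" (4x4, takes a point from camera to world coordinates). Camera axes: x right, y down, z forward; pixel columns grow to the right and rows downward; lengths in m; the calibration is good to about 2 mm. A picture is of the moment at which its call begins: read the wrist's pose just before it. camera_model takes no time and is no camera call; for the wrist camera it gives the pose at the moment of the call.
- bot.job_done(): hands the job in, once; it reports no verdict.
The state is a dict: "time": time; "joints": joint angles; "qd": joint speeds; "effort": joint torques, N m; "tcp_pos": TCP position; "tcp_rot": TCP orientation; "force": force on the tool from outside, world axes, zero at the start; "ft_torque": the same for the moment, N m; "finger_gap": finger opening in m.
Only numpy, scipy, OpenCV 4.12 (cv2) and the standard library are available. Lean on these libraries where they do the work, as an engineer would, in place of code of your own. Each camera call takes 0.05 s, during which the arm holds its last target. There are 200 camera calls.

### The job

Check the gate's hand brake: with the outside of the fingers, press the aluminium hand lever in towards the bar until it stops short of it, firmly but without forcing it, keep it in for a second, and let it spring all the way back. Do not touch the bar, nor pinch the lever. Then press the red push button fully down with the fingertips, so that the roller gate comes down, let it up again, and leave the tiles, the star, the spacer block, the mallet and the square where they lie.

Things in the scene. Friction and masses are not known exactly. Their poses are not given: they have to be found in the camera images.
- brake: hand brake unit fixed on either side of the counter's middle: grey base plate 110 x 240 x 10 mm, a fixed bar, and in front of it the hand lever. Origin on the counter surface under the hinge line; x points from lever to bar, y along the bar, z up. A grey block 75 x 34 mm, 78 mm high, carries the hinge at y = +85 mm; a post carries the bar at y = -100 mm. Nothing is taller than 104 mm
- bar: the fixed horizontal bar of the brake unit, black rubber grip 28 mm in diameter and 150 mm long; origin at the grip's middle on its axis, 90 mm above the counter, 45 mm from the brake's origin in its x; y runs along it. Not to be touched
- lever_hinge (a point): the lever's hinge: a vertical axis; this point lies on it at the lever's mid height, 90 mm above the counter. Its axes turn with the lever
- lever_pad (a point): pressing point on the lever: outer face (away from the bar), 110 mm from the hinge along the blade, 6 mm off the hinge line, 90 mm above the counter. The blade is straight, 12 mm thick, 20 mm high, with a 24 mm ball centred 150 mm from the hinge; below it is open down to 10 mm. Axes turn with the lever: x points into the face (the way to press), y along the blade to the hinge, z up
- lever (a joint): turn of the hand lever, rad: 0 at rest (blade leans 0.30 rad away from the bar), growing anticlockwise seen from above as it is pressed in; hard stop at 0.28, with the blade nearly parallel to the bar and 25 mm still between them. A spring returns it: at the pressing point about 1.5 N to start, 6 N to reach the stop (31 mm of travel); pressing over 40 N is forcing it
- jog (a joint): red push button, travel in m: 0 up, 0.006 fully down; about 5 N brings it down, and a spring lifts it. The gate's roller follows it while it is held
- jog_top (a point): centre of the top of the red push button, 32 mm across, pressed straight down; it stands on a grey pod 70 x 70 mm, 20 mm high, 130 mm in front of the gate's roller
- gate: small roller gate, fixed to the counter on the other side of the middle: two aluminium posts with a cross piece, 212 mm wide (along y) and 174 mm high, at x = +30 mm from this origin; the button's pod lies at x = -100 mm, y = 0. Origin on the counter surface, z up
- roller (a joint): drop of the gate's roller, m: 0 up, 0.048 down with the button fully pressed (8 times the button's travel)
- tile_a: loose cobalt glazed square tile 80 x 80 x 12 mm lying flat, origin at the centre of its underside; a bystander, to be left where it lies (behind the brake unit)
- tile_b: loose cobalt glazed square tile 80 x 80 x 12 mm lying flat, origin at the centre of its underside; a bystander, to be left where it lies (beside the button)
- tile_c: loose cobalt glazed square tile 80 x 80 x 12 mm lying flat, origin at the centre of its underside; a bystander, to be left where it lies (far middle)
- star: loose white eight-pointed star tile, 106 mm across the points, 12 mm thick, flat, origin at the centre of its underside; a bystander, to be left where it lies
- spacer: loose grey plastic spacer block 30 x 60 x 25 mm lying in front of the lever, origin at the centre of its underside; a bystander, to be left where it lies
- mallet: loose rubber mallet, head 56 mm diameter and 90 mm long at the origin, wooden handle reaching 250 mm to its -x; a bystander, to be left where it lies
- square: loose dark steel L-shaped square, legs 120 mm (x) and 90 mm (y), 12 mm thick, origin at its corner; a bystander, to be left where it lies

How it is judged:
By the outcome, as a careful person would: the job done as asked, in the order asked, and still so for the second after the job is handed in, with the robot touching nothing.
It also fails if it takes over 56 s, if anything falls off the work surface, if the arm or the gripper's body presses on something with over 40 N, if the wrist force passes 120 N, or if a joint passes its speed limit or range.

## Working session

There is one attempt and no reset: what is moved stays moved. The work goes in short steps, Python scripts to look and compute and a tool call to move; the robot and the scene stay as the last step left them, time stands still between calls to the robot, and variables do not carry over. Pictures are saved under pics/ and viewed, about 8 in all and at most 12, crops included, and the job is handed in when it is done.

Besides the shell and the picture viewer there is one more tool, called after ">>>" as name(argument=value, ...) on one line, values as JSON. servo_tool: Moves the arm, as the interface text tells. Its arguments: {"type":"object","properties":{"deltas":{"type":"array"},"squeeze":{"type":"number"}},"required":["deltas"]}

```bash
mkdir -p pics; cat > h.py <<'E'
import numpy as np,cv2
from scipy.spatial.transform import Rotation as R
from plant import telemetry,cams,bot
def grab(n,f):
    m=cams.camera_model(n);im,d=cams.read_camera(n)
    cv2.imwrite(f'pics/{f}.png',im[:,:,::-1]);np.savez(f'{f}.npz',im=im,d=d,K=m['mtx'],T=m['extrinsics'])
    return im,d,np.array(m['mtx']),np.array(m['extrinsics'])
def cloud(d,K,T):
    v,u=np.mgrid[:d.shape[0],:d.shape[1]]
    P=np.stack([(u-K[0,2])/K[0,0]*d,(v-K[1,2])/K[1,1]*d,d],-1)
    return P@T[:3,:3].T+T[:3,3]
E
python3 - <<'E'
from h import *
s=telemetry.observe();print(s)
print(R.from_rotvec(s['tcp_rot']).as_matrix().round(3))
for n in('top','scene'):
    _,_,K,T=grab(n,n+'0');print(n,T.round(2).tolist())
E
```

```text
{'time': 0.0, 'joints': array([-1.12886893,  0.3218487 , -0.07009024,  1.45168432,  0.02259476,
        1.37077291, -0.05687611]), 'qd': array([-7.32399030e-04,  8.99308915e-05, -1.75799104e-04,  8.51204876e-04,
        3.57904112e-04,  1.25872700e-03,  8.31121153e-04]), 'effort': array([-3.82415574e-04, -4.91290319e+01, -4.04012511e-01, -3.12524557e+01,
       -6.37818128e-02,  4.38903482e-02,  2.13344811e-04]), 'tcp_pos': array([0.26950561, 0.5909254 , 0.23844014]), 'tcp_rot': array([-1.54653887,  0.33584529, -0.3353392 ]), 'force': array([-0.31522723, -0.23233358,  0.00058667]), 'ft_torque': array([-0.03239116, -0.00345274, -0.0260715 ]), 'finger_gap': 0.0871364049461473}
[[ 0.91  -0.001  0.415]
 [-0.415 -0.002  0.91 ]
 [ 0.    -1.    -0.002]]
top [[-0.02, -0.97, 0.24, 0.29], [-1.0, 0.02, -0.01, -0.01], [0.0, -0.24, -0.97, 1.42], [0.0, 0.0, 0.0, 1.0]]
scene [[0.68, 0.61, -0.4, 1.2], [0.73, -0.57, 0.37, -0.56], [-0.0, -0.55, -0.84, 1.37], [0.0, 0.0, 0.0, 1.0]]
```

View pics/top0.png

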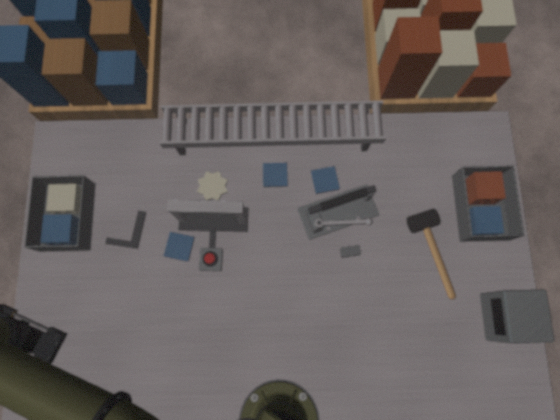

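View pics/scene0.png

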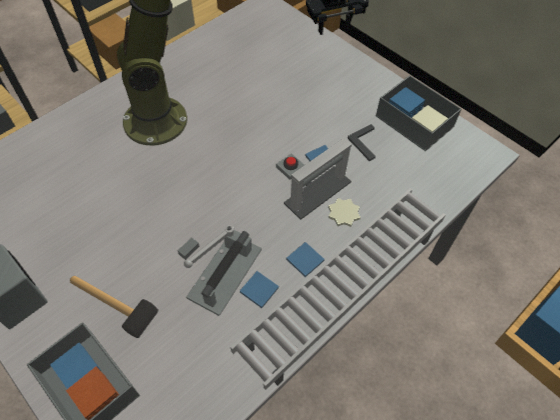

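The top view shows the brake around (340,212), with the lever's ball at (370,222) and the hinge at (318,222). The button is at (210,258) and the spacer at (350,251). The scene view agrees.

```bash
python3 - <<'E'
from h import *
for n in('top0','scene0'):
    z=np.load(n+'.npz');im,d=z['im'],z['d'];P=cloud(d,z['K'],z['T'])
    hsv=cv2.cvtColor(im,cv2.COLOR_RGB2HSV)
    X,Y,Z=P[...,0],P[...,1],P[...,2]
    reg=(d>0)&(X>.4)&(X<.9)&(Y>-.45)&(Y<.5)
    print(n,'table z',np.median(Z[reg]))
    # red button
    m=reg&((hsv[...,0]<8)|(hsv[...,0]>172))&(hsv[...,1]>150)&(hsv[...,2]>80)
    print('red',m.sum(),np.median(P[m],0).round(4),P[m].min(0).round(3),P[m].max(0).round(3))
    for lo,hi,t in((.065,.11,'brake'),):
        m=reg&(Z>lo)&(Z<hi)&(Y<.05)
        dark=m&(hsv[...,2]<60);light=m&(hsv[...,2]>=90)
        for q,nm in((dark,'dark'),(light,'light')):
            nn,lab,st,c=cv2.connectedComponentsWithStats(q.astype(np.uint8))
            for i in range(1,nn):
                if st[i,4]>15:
                    p=P[lab==i];r=cv2.minAreaRect((p[:,:2]*1000).astype(np.float32))
                    print(nm,st[i],p.mean(0).round(3),np.array(cv2.boxPoints(r)).round(0).tolist())
    m=reg&(Z>.012)&(Z<.035)&(X<.72)
    nn,lab,st,c=cv2.connectedComponentsWithStats(m.astype(np.uint8))
    for i in range(1,nn):
        if st[i,4]>25:
            p=P[lab==i];r=cv2.minAreaRect((p[:,:2]*1000).astype(np.float32));print('low',st[i],p.mean(0).round(3),np.array(r[0]).round(0),np.array(r[1]).round(0),r[2])
z=np.load('top0.npz')
a=cv2.resize(z['im'][170:270,290:400],None,fx=5,fy=5,interpolation=cv2.INTER_CUBIC)
b=cv2.resize(np.load('scene0.npz')['im'][220:320,170:270],(250,250),interpolation=cv2.INTER_CUBIC)
o=np.zeros((500,800,3),np.uint8);o[:,:550]=a;o[:250,550:]=b
cv2.imwrite('pics/crop.png',o[:,:,::-1])
E
```

```text
top0 table z 0.0019146601885853265
red 52 [0.4725 0.2016 0.0415] [0.46  0.189 0.034] [0.485 0.213 0.048]
dark [311 188  63  25 401] [ 0.631 -0.208  0.102] [[588.0, -111.0], [650.0, -300.0], [672.0, -292.0], [611.0, -104.0]]
light [ 257  115  129   27 1674] [ 0.857 -0.154  0.103] [[819.0, 48.0], [819.0, -348.0], [900.0, -348.0], [900.0, 48.0]]
light [309 214  64  15 367] [ 0.564 -0.188  0.095] [[549.0, -105.0], [552.0, -291.0], [596.0, -290.0], [593.0, -104.0]]
low [313 179  26  15 166] [ 0.701 -0.165  0.014] [ 701. -167.] [43. 80.] 6.757782936096191
low [273 181  14   6  30] [ 0.711 -0.018  0.014] [711. -18.] [42. 16.] 89.4593734741211
low [198 182  29  19 209] [0.695 0.201 0.014] [690. 199.] [58. 90.] 0.4447745680809021
low [358 197  15  14  43] [ 0.641 -0.288  0.017] [ 641. -289.] [34. 35.] 42.89862823486328
low [299 207   8  14  36] [ 0.61  -0.087  0.015] [610. -87.] [46. 19.] 11.598335266113281
low [116 211  28  38 185] [0.56  0.445 0.014] [564. 440.] [ 65. 124.] 54.576419830322266
low [351 212  13   8  35] [ 0.598 -0.263  0.015] [ 598. -260.] [39. 22.] 80.70838928222656
low [239
[... 1152 characters left out ...]
 0.089] [[840.0, -168.0], [898.0, -168.0], [898.0, -165.0], [840.0, -164.0]]
low [276 154  29  24 272] [0.479 0.193 0.021] [476. 201.] [74. 73.] 87.30223846435547
low [334 169  12  10  53] [0.613 0.284 0.023] [612. 284.] [35. 19.] 27.394445419311523
low [290 201  12  11  54] [0.606 0.094 0.023] [598.  95.] [43. 26.] 14.562214851379395
low [178 237  21  20 218] [ 0.492 -0.233  0.022] [ 490. -231.] [33. 61.] 8.579436302185059
low [239 247  13   9  43] [ 0.619 -0.122  0.024] [ 620. -121.] [37. 17.] 65.24324035644531
low [204 299  14   8  42] [ 0.673 -0.295  0.024] [ 671. -294.] [36. 20.] 58.34941864013672
low [149 308  10  15  41] [ 0.596 -0.432  0.027] [ 595. -431.] [ 6. 37.] 17.11906623840332
```

View pics/crop.png

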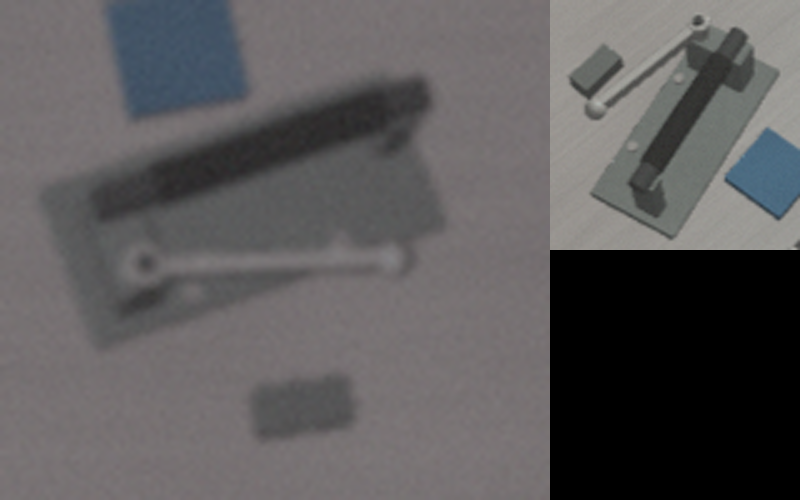

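The crop shows the hinge at crop (145,262) and the ball at (395,258). The blade runs nearly along world -y, and the spacer, 25 mm high, lies in front of it. I'll move above the front of the lever with the jaw axis along the pressing direction, then take a closer look.

>>> servo_tool(deltas=[{"jaw": 0, "linear": [0.413, -0.015, -0.35], "turn": [0, 30, 0]}, {"jaw": 0, "linear": [0.413, -0.015, -0.35], "turn": [0, 30, 0]}, {"jaw": 0, "linear": [0.413, -0.015, -0.35], "turn": [0, 30, 0]}, {"jaw": 0, "linear": [0.413, -0.015, -0.35], "turn": [0, 30, 0]}, {"jaw": 0, "linear": [0.413, -0.015, -0.35], "turn": [0, 30, 0]}, {"jaw": 0, "linear": [0.413, -0.015, -0.35], "turn": [0, 30, 0]}, {"jaw": 0, "linear": [0.413, -0.015, -0.35], "turn": [0, 30, 0]}, {"jaw": 0, "linear": [0.413, -0.015, -0.35], "turn": [0, 30, 0]}, {"jaw": 0, "linear": [0.413, -0.015, -0.35], "turn": [0, 30, 0]}, {"jaw": 0, "linear": [0.413, -0.015, -0.35], "turn": [0, 30, 0]}, {"jaw": 0, "linear": [0.413, -0.015, -0.35], "turn": [0, 30, 0]}, {"jaw": 0, "linear": [0.552, -0.015, -0.656], "turn": [0, 57, 0]}, {"jaw": 0, "linear": [0.552, -0.015, -0.656], "turn": [0, 57, 0]}, {"jaw": 0, "linear": [0.552, -0.015, -0.656], "turn": [0, 57, 0]}, {"jaw": 0, "linear": [0.552, -0.015, -0.656], "turn": [0, 57, 0]}, {"jaw": 0, "linear": [0.552, -0.015, -0.656], "turn": [0, 57, 0]}, {"jaw": 0, "linear": [0.552, -0.015, -0.656], "turn": [0, 57, 0]}, {"jaw": 0, "linear": [0.552, -0.015, -0.656], "turn": [0, 57, 0]}, {"jaw": 0, "linear": [0.552, -0.015, -0.656], "turn": [0, 57, 0]}, {"jaw": 0, "linear": [0.552, -0.015, -0.656], "turn": [0, 57, 0]}])

```text
time: 1.77
tcp_pos: [0.4959, -0.1987, 0.2545]
tcp_rot: [-1.277, 1.099, -1.1]
force: [1.3, 1.3, 0.2]
finger_gap: 0.0003
```

```bash
cat >> h.py <<'E'
def delta(target,yaw):
    s=telemetry.observe();M=R.from_rotvec(s['tcp_rot']).as_matrix()
    # wanted: tool z at yaw, tool y down
    z=np.array([np.cos(yaw),np.sin(yaw),0]);y=np.array([0,0,-1.]);W=np.c_[np.cross(y,z),y,z]
    print('t',s['time'],'pos',s['tcp_pos'].round(4),'yaw',np.degrees(np.arctan2(M[1,2],M[0,2])).round(2),'F',s['force'].round(2),'gap',s['finger_gap'])
    print('lin',(M.T@(np.array(target)-s['tcp_pos'])).round(4),'turn',np.degrees(R.from_matrix(M.T@W).as_rotvec()).round(2))
    return M
E
python3 - <<'E'
from h import *
delta([.5,-.235,.25],np.radians(8))
im,d,K,T=grab('wrist','w0');print(T.round(3).tolist())
P=cloud(d,K,T);Z=P[...,2];reg=(d>0)&(P[...,0]>.44)&(P[...,0]<.72)&(P[...,1]<0)&(Z>.012)
for lo,hi in((.07,.12),(.015,.035)):
    m=reg&(Z>lo)&(Z<hi);nn,lab,st,c=cv2.connectedComponentsWithStats(m.astype(np.uint8))
    for i in range(1,nn):
        if st[i,4]>150:
            p=P[lab==i];r=cv2.minAreaRect((p[:,:2]*1000).astype(np.float32));print(st[i],p.mean(0).round(3),np.array(r[0]).round(0),np.array(r[1]).round(0),round(r[2],1))
E
```

```text
t 1.7667 pos [ 0.4959 -0.1987  0.2545] yaw 8.51 F [1.31 1.3  0.23] gap 0.00030808240839549537
lin [ 0.0365  0.0046 -0.0013] turn [0.02 0.51 0.06]
[[0.989, 0.141, 0.043, 0.484], [0.147, -0.946, -0.288, -0.12], [0.0, 0.291, -0.957, 0.4], [0.0, 0.0, 0.0, 1.0]]
[ 325  100  107  189 9467] [ 0.598 -0.173  0.097] [ 591. -198.] [102. 183.] 16.9
[ 250  177   26   52 1303] [ 0.486 -0.23   0.025] [ 486. -232.] [29. 60.] 7.4
```

View pics/w0.png

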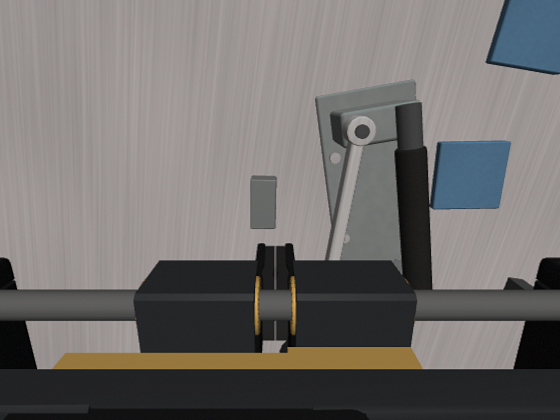

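The wrist view shows the hinge cap at (362,130), the blade running down to (332,260), the bar at (412,200) and the spacer at (263,203). The fingertips are at about (275,255).

```bash
python3 - <<'E'
from h import *
z=np.load('w0.npz');im,d,K,T=z['im'],z['d'],z['K'],z['T'];P=cloud(d,K,T)
g=im.astype(int).sum(-1)/3
pts=[]
for r in range(160,255,8):
    u0=int(355-(r-145)*.2); c=[u for u in range(u0-30,u0+30) if .07<P[r,u,2]<.115 and g[r,u]>110]
    if len(c)<3: continue
    c=np.array(c);pl,pr=P[r,c[0]],P[r,c[-1]];pts.append((pl+pr)/2);print(r,c[0],c[-1],pl.round(4),pr.round(4))
pts=np.array(pts)
def ray(u,v,h):
    q=T[:3,:3]@np.array([(u-K[0,2])/K[0,0],(v-K[1,2])/K[1,1],1]);o=T[:3,3];return o+q*(h-o[2])/q[2]
print('hinge',ray(362,130,.102).round(4),'depth',P[130,345:380:4,2].round(3))
v=np.polyfit(pts[:,1],pts[:,0],1);print('blade x=a*y+b',v)
# bar
m=(g<55)&(P[...,2]>.08)&(P[...,2]<.115);m[:, :385]=0;p=P[m];r=cv2.fitLine(p[:,:2].astype(np.float32),cv2.DIST_L2,0,.01,.01).ravel();print('bar',r,p.min(0),p.max(0))
# ball in top and scene
for n,px in(('top0',(369,221.6)),('scene0',(188.5,263))):
    z=np.load(n+'.npz');K,T=z['K'],z['T'];print(n,'ball',ray(*px,.095).round(4))
E
```

```text
160 349 360 [ 0.5557 -0.1573  0.1014] [ 0.566  -0.1561  0.0991]
168 347 358 [ 0.556  -0.1649  0.0991] [ 0.5655 -0.1633  0.1001]
176 345 357 [ 0.5559 -0.1725  0.0985] [ 0.5671 -0.1712  0.0968]
184 344 355 [ 0.5564 -0.1798  0.0991] [ 0.5662 -0.1782  0.0994]
192 342 353 [ 0.5563 -0.1876  0.0985] [ 0.5658 -0.1857  0.1   ]
200 341 352 [ 0.5566 -0.1949  0.0997] [ 0.5675 -0.1941  0.0967]
208 339 350 [ 0.5566 -0.2031  0.0985] [ 0.5665 -0.2012  0.0997]
216 337 348 [ 0.5562 -0.2108  0.0992] [ 0.5665 -0.2094  0.0989]
224 336 347 [ 0.5568 -0.2187  0.0996] [ 0.5678 -0.2181  0.0968]
232 334 345 [ 0.5567 -0.2272  0.0986] [ 0.5671 -0.2256  0.0988]
240 333 343 [ 0.5574 -0.2354  0.0986] [ 0.5669 -0.234   0.0987]
248 331 341 [ 0.5567 -0.2432  0.1004] [ 0.5668 -0.2426  0.0984]
hinge [ 0.5612 -0.1302  0.102 ] depth [0.096 0.103 0.102 0.107 0.106 0.105 0.105 0.101 0.08 ]
blade x=a*y+b [-0.01348198  0.55885002]
bar [ 0.32934925 -0.9442082   0.623916   -0.1927453 ] [ 0.58824148 -0.27393386  0.08683727] [ 0.66452794 -0.10179881  0.10616588]
top0 ball [ 0.5618 -0.281   0.095 ]
scene0 ball [ 0.5701 -0.2806  0.095 ]
```

```bash
python3 - <<'E'
from h import *
delta([.522,-.24,.2545],np.radians(8.5))
delta([.522,-.24,.088],np.radians(8.5))
E
```

```text
t 1.8167 pos [ 0.4947 -0.209   0.255 ] yaw 7.9 F [-1.27 -6.3   1.1 ] gap 0.00024107552177725011
lin [0.0344 0.0008 0.0228] turn [ 0.04 -0.6   0.51]
t 1.8167 pos [ 0.4947 -0.209   0.255 ] yaw 7.9 F [-1.27 -6.3   1.1 ] gap 0.00024107552177725011
lin [0.033  0.1673 0.0229] turn [ 0.04 -0.6   0.51]
```

>>> servo_tool(deltas=[{"jaw": 0, "linear": [0.034, 0.001, 0.023], "turn": [0, -0.6, 0.5]}, {"jaw": 0, "linear": [0.034, 0.001, 0.023], "turn": [0, -0.6, 0.5]}, {"jaw": 0, "linear": [0.034, 0.03, 0.023], "turn": [0, -0.6, 0.5]}, {"jaw": 0, "linear": [0.034, 0.06, 0.023], "turn": [0, -0.6, 0.5]}, {"jaw": 0, "linear": [0.034, 0.09, 0.023], "turn": [0, -0.6, 0.5]}, {"jaw": 0, "linear": [0.034, 0.12, 0.023], "turn": [0, -0.6, 0.5]}, {"jaw": 0, "linear": [0.034, 0.145, 0.023], "turn": [0, -0.6, 0.5]}, {"jaw": 0, "linear": [0.034, 0.167, 0.023], "turn": [0, -0.6, 0.5]}, {"jaw": 0, "linear": [0.034, 0.167, 0.023], "turn": [0, -0.6, 0.5]}, {"jaw": 0, "linear": [0.034, 0.167, 0.023], "turn": [0, -0.6, 0.5]}, {"jaw": 0, "linear": [0.034, 0.167, 0.023], "turn": [0, -0.6, 0.5]}])

```text
time: 2.73
tcp_pos: [0.5231, -0.2411, 0.0895]
tcp_rot: [-1.276, 1.098, -1.1]
force: [-0.5, 0.4, -0.3]
finger_gap: 0.0004
```

```bash
python3 - <<'E'
from h import *
delta([.541,-.24,.088],np.radians(8.5))
delta([.568,-.24,.088],np.radians(8.5))
E
```

```text
t 2.7333 pos [ 0.5231 -0.2411  0.0895] yaw 8.51 F [-0.53  0.43 -0.33] gap 0.0004356924824536857
lin [0.0015 0.0015 0.0179] turn [-0.03  0.01  0.05]
t 2.7333 pos [ 0.5231 -0.2411  0.0895] yaw 8.51 F [-0.53  0.43 -0.33] gap 0.0004356924824536857
lin [0.0055 0.0015 0.0446] turn [-0.03  0.01  0.05]
```

>>> servo_tool(deltas=[{"jaw": 0, "linear": [0.001, 0.001, 0.006], "turn": [0, 0, 0]}, {"jaw": 0, "linear": [0.001, 0.001, 0.011], "turn": [0, 0, 0]}, {"jaw": 0, "linear": [0.002, 0.001, 0.016], "turn": [0, 0, 0]}, {"jaw": 0, "linear": [0.002, 0.001, 0.02], "turn": [0, 0, 0]}, {"jaw": 0, "linear": [0.003, 0.001, 0.024], "turn": [0, 0, 0]}, {"jaw": 0, "linear": [0.003, 0.001, 0.028], "turn": [0, 0, 0]}, {"jaw": 0, "linear": [0.003, 0.001, 0.032], "turn": [0, 0, 0]}, {"jaw": 0, "linear": [0.004, 0.001, 0.036], "turn": [0, 0, 0]}, {"jaw": 0, "linear": [0.004, 0.001, 0.04], "turn": [0, 0, 0]}, {"jaw": 0, "linear": [0.004, 0.001, 0.04], "turn": [0, 0, 0]}, {"jaw": 0, "linear": [0.004, 0.001, 0.04], "turn": [0, 0, 0]}])

```text
time: 3.65
tcp_pos: [0.5629, -0.2396, 0.0884]
tcp_rot: [-1.277, 1.099, -1.1]
force: [-3.9, -0.8, 3.3]
finger_gap: 0.0008
```

>>> servo_tool(deltas=[{"jaw": 0, "linear": [0, 0, 0.002], "turn": [0, 0, 0]}, {"jaw": 0, "linear": [0, 0, 0.004], "turn": [0, 0, 0]}, {"jaw": 0, "linear": [0, 0, 0.006], "turn": [0, 0, 0]}, {"jaw": 0, "linear": [0, 0, 0.006], "turn": [0, 0, 0]}, {"jaw": 0, "linear": [0, 0, 0.006], "turn": [0, 0, 0]}])

```text
time: 4.07
tcp_pos: [0.568, -0.2389, 0.0884]
tcp_rot: [-1.277, 1.1, -1.099]
force: [-5.1, -0.1, 4.6]
finger_gap: 0.0004
```

>>> servo_tool(deltas=[{"jaw": 0, "linear": [0, 0, 0.002], "turn": [0, 0, 0]}, {"jaw": 0, "linear": [0, 0, 0.004], "turn": [0, 0, 0]}, {"jaw": 0, "linear": [0, 0, 0.004], "turn": [0, 0, 0]}, {"jaw": 0, "linear": [0, 0, 0.004], "turn": [0, 0, 0]}])

```text
time: 4.4
tcp_pos: [0.571, -0.2384, 0.0883]
tcp_rot: [-1.278, 1.102, -1.098]
force: [-5.6, -0.5, 4.4]
finger_gap: 0.0006
```

>>> servo_tool(deltas=[{"jaw": 0, "linear": [0, 0, 0.002], "turn": [0, 0, 0]}, {"jaw": 0, "linear": [0, 0, 0.004], "turn": [0, 0, 0]}, {"jaw": 0, "linear": [0, 0, 0.004], "turn": [0, 0, 0]}, {"jaw": 0, "linear": [0, 0, 0.004], "turn": [0, 0, 0]}])

```text
time: 4.73
tcp_pos: [0.5737, -0.2378, 0.0882]
tcp_rot: [-1.279, 1.104, -1.097]
force: [-5.9, -0.0, 5.2]
finger_gap: 0.0003
```

>>> servo_tool(deltas=[{"jaw": 0, "linear": [0, 0, 0.002], "turn": [0, 0, 0]}, {"jaw": 0, "linear": [0, 0, 0.004], "turn": [0, 0, 0]}, {"jaw": 0, "linear": [0, 0, 0.004], "turn": [0, 0, 0]}, {"jaw": 0, "linear": [0, 0, 0.004], "turn": [0, 0, 0]}])

```text
time: 5.07
tcp_pos: [0.5755, -0.2374, 0.0882]
tcp_rot: [-1.28, 1.108, -1.094]
force: [-8.6, 0.3, 6.8]
finger_gap: 0.0006
```

The force is now rising faster than the spring alone would make it, so the lever is at its stop. I'll press a little more and hold for over a second.

>>> servo_tool(deltas=[{"jaw": 0, "linear": [0, 0, 0.002], "turn": [0, 0, 0]}, {"jaw": 0, "linear": [0, 0, 0.004], "turn": [0, 0, 0]}, {"jaw": 0, "linear": [0, 0, 0.005], "turn": [0, 0, 0]}, {"jaw": 0, "linear": [0, 0, 0.005], "turn": [0, 0, 0]}, {"jaw": 0, "linear": [0, 0, 0.005], "turn": [0, 0, 0]}])

```text
time: 5.48
tcp_pos: [0.576, -0.2373, 0.0881]
tcp_rot: [-1.283, 1.117, -1.09]
force: [-14.3, 1.1, 12.7]
finger_gap: 0.0004
```

>>> servo_tool(deltas=[{"jaw": 0, "linear": [0, 0, 0.004], "turn": [0, 0, 0]}, {"jaw": 0, "linear": [0, 0, 0.004], "turn": [0, 0, 0]}, {"jaw": 0, "linear": [0, 0, 0.004], "turn": [0, 0, 0]}, {"jaw": 0, "linear": [0, 0, 0.004], "turn": [0, 0, 0]}, {"jaw": 0, "linear": [0, 0, 0.004], "turn": [0, 0, 0]}, {"jaw": 0, "linear": [0, 0, 0.004], "turn": [0, 0, 0]}, {"jaw": 0, "linear": [0, 0, 0.004], "turn": [0, 0, 0]}, {"jaw": 0, "linear": [0, 0, 0.004], "turn": [0, 0, 0]}, {"jaw": 0, "linear": [0, 0, 0.004], "turn": [0, 0, 0]}, {"jaw": 0, "linear": [0, 0, 0.004], "turn": [0, 0, 0]}, {"jaw": 0, "linear": [0, 0, 0.004], "turn": [0, 0, 0]}, {"jaw": 0, "linear": [0, 0, 0.004], "turn": [0, 0, 0]}, {"jaw": 0, "linear": [0, 0, 0.004], "turn": [0, 0, 0]}, {"jaw": 0, "linear": [0, 0, 0.004], "turn": [0, 0, 0]}])

```text
time: 6.65
tcp_pos: [0.5758, -0.2373, 0.0882]
tcp_rot: [-1.286, 1.124, -1.085]
force: [-14.1, 1.2, 12.1]
finger_gap: 0.0006
```

```bash
python3 - <<'E'
from h import *
M=delta([.522,-.24,.088],np.radians(8.5))
print(M.round(3).tolist())
grab('wrist','w1')
E
```

```text
t 6.65 pos [ 0.5758 -0.2373  0.0882] yaw 8.23 F [-14.08   1.18  12.11] gap 0.0006385129333634393
lin [-0.0051  0.0015 -0.0536] turn [ 1.39 -0.28 -0.55]
[[0.143, -0.025, 0.989], [-0.99, 0.006, 0.143], [-0.009, -1.0, -0.024]]
```

View pics/w1.png

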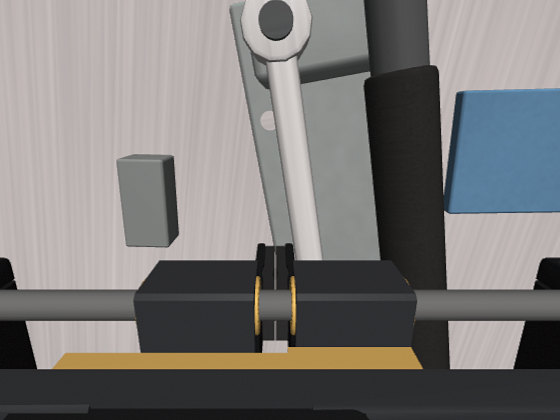

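The wrist view shows the blade nearly parallel to the bar, from (280,60) to (308,255), with a clear gap to the grip. That is the stop. It has now been held for over a second, so I'll release.

>>> servo_tool(deltas=[{"jaw": 0, "linear": [0, 0.001, -0.006], "turn": [1.4, 0, -0.5]}, {"jaw": 0, "linear": [-0.001, 0.001, -0.012], "turn": [1.4, 0, -0.5]}, {"jaw": 0, "linear": [-0.002, 0.001, -0.018], "turn": [1.4, 0, -0.5]}, {"jaw": 0, "linear": [-0.002, 0.001, -0.024], "turn": [1.4, 0, -0.5]}, {"jaw": 0, "linear": [-0.003, 0.001, -0.03], "turn": [1.4, 0, -0.5]}, {"jaw": 0, "linear": [-0.004, 0.001, -0.036], "turn": [1.4, 0, -0.5]}, {"jaw": 0, "linear": [-0.005, 0.001, -0.042], "turn": [1.4, 0, -0.5]}, {"jaw": 0, "linear": [-0.005, 0.001, -0.048], "turn": [1.4, 0, -0.5]}, {"jaw": 0, "linear": [-0.005, 0.001, -0.054], "turn": [1.4, 0, -0.5]}, {"jaw": 0, "linear": [-0.005, 0.001, -0.056], "turn": [1.4, 0, -0.5]}, {"jaw": 0, "linear": [-0.005, 0.001, -0.056], "turn": [1.4, 0, -0.5]}, {"jaw": 0, "linear": [-0.005, 0.001, -0.056], "turn": [1.4, 0, -0.5]}])

```text
time: 7.7
tcp_pos: [0.5199, -0.2403, 0.0887]
tcp_rot: [-1.273, 1.103, -1.103]
force: [0.0, 0.4, -0.9]
finger_gap: 0.0003
```

```bash
python3 - <<'E'
from h import *
M=delta([.5,-.235,.25],np.radians(8.5))
im,d,K,T=grab('wrist','w2');P=cloud(d,K,T)
p=P[(d>0)&(P[...,2]>.085)&(P[...,2]<.104)&(P[...,1]<-.155)&(P[...,1]>-.24)&(P[...,0]>.53)&(P[...,0]<.59)&(im.mean(-1)>110)]
print(len(p),p.mean(0).round(4),np.polyfit(p[:,1],p[:,0],1))
M=delta([.474,.2,.25],np.radians(8.5))
M=delta([.44,0,.25],np.radians(8.5))
E
```

```text
t 7.7 pos [ 0.5199 -0.2403  0.0887] yaw 8.22 F [ 0.01  0.44 -0.92] gap 0.0003198370278542133
lin [-0.0082 -0.1613 -0.0189] turn [-0.04 -0.28 -0.04]
4028 [ 0.5607 -0.1849  0.1002] [-0.01183226  0.55851247]
t 7.75 pos [ 0.5201 -0.2402  0.0887] yaw 8.24 F [ 0.41 -0.24  0.11] gap 0.0005223742185334866
lin [-0.4424 -0.161   0.0176] turn [-0.04 -0.26 -0.04]
t 7.75 pos [ 0.5201 -0.2402  0.0887] yaw 8.24 F [ 0.41 -0.24  0.11] gap 0.0005223742185334866
lin [-0.2493 -0.1612 -0.0447] turn [-0.04 -0.26 -0.04]
```

The lever is back at rest: the same blade line as before, and zero force. Next is the button, with the jaw axis turned along y to keep clear of the gate.

>>> servo_tool(deltas=[{"jaw": 0, "linear": [0, -0.04, -0.005], "turn": [0, 0, 0]}, {"jaw": 0, "linear": [0, -0.08, -0.005], "turn": [0, 0, 0]}, {"jaw": 0, "linear": [0, -0.12, -0.005], "turn": [0, 0, 0]}, {"jaw": 0, "linear": [-0.01, -0.16, -0.005], "turn": [0, -5, 0]}, {"jaw": 0, "linear": [-0.442, -0.161, 0.018], "turn": [0, -81.8, 0]}, {"jaw": 0, "linear": [-0.442, -0.161, 0.018], "turn": [0, -81.8, 0]}, {"jaw": 0, "linear": [-0.442, -0.161, 0.018], "turn": [0, -81.8, 0]}, {"jaw": 0, "linear": [-0.442, -0.161, 0.018], "turn": [0, -81.8, 0]}, {"jaw": 0, "linear": [-0.442, -0.161, 0.018], "turn": [0, -81.8, 0]}, {"jaw": 0, "linear": [-0.442, -0.161, 0.018], "turn": [0, -81.8, 0]}, {"jaw": 0, "linear": [-0.442, -0.161, 0.018], "turn": [0, -81.8, 0]}, {"jaw": 0, "linear": [-0.442, -0.161, 0.018], "turn": [0, -81.8, 0]}, {"jaw": 0, "linear": [-0.442, -0.161, 0.018], "turn": [0, -81.8, 0]}, {"jaw": 0, "linear": [-0.442, -0.161, 0.018], "turn": [0, -81.8, 0]}, {"jaw": 0, "linear": [-0.442, -0.161, 0.018], "turn": [0, -81.8, 0]}, {"jaw": 0, "linear": [-0.442, -0.161, 0.018], "turn": [0, -81.8, 0]}, {"jaw": 0, "linear": [-0.442, -0.161, 0.018], "turn": [0, -81.8, 0]}, {"jaw": 0, "linear": [-0.442, -0.161, 0.018], "turn": [0, -81.8, 0]}, {"jaw": 0, "linear": [-0.442, -0.161, 0.018], "turn": [0, -81.8, 0]}, {"jaw": 0, "linear": [-0.442, -0.161, 0.018], "turn": [0, -81.8, 0]}])

```text
time: 9.42
tcp_pos: [0.475, 0.198, 0.2502]
tcp_rot: [-1.57, 0.002, -0.003]
force: [-0.1, -0.2, 0.5]
finger_gap: 0.0004
```

```bash
python3 - <<'E'
from h import *
im,d,K,T=grab('wrist','w3');P=cloud(d,K,T)
hsv=cv2.cvtColor(im,cv2.COLOR_RGB2HSV)
m=((hsv[...,0]<8)|(hsv[...,0]>172))&(hsv[...,1]>150)&(hsv[...,2]>60)&(d>0);p=P[m]
if m.sum():print('red',m.sum(),np.argwhere(m).min(0),np.argwhere(m).max(0),np.median(p,0).round(4),np.percentile(p,2,axis=0).round(4),np.percentile(p,98,axis=0).round(4))
delta([.474,.2,.25],np.pi/2)
delta([.474,.2,.075],np.pi/2)
E
```

```text
red 702 [164 263] [193 292] [0.4711 0.2003 0.0422] [0.4567 0.1864 0.0325] [0.4859 0.2153 0.0437]
t 9.4667 pos [0.4749 0.1983 0.2501] yaw 89.86 F [ 0.09 -0.35  0.41] gap 0.0005660717853031805
lin [-0.0009  0.0001  0.0017] turn [-0.05 -0.14  0.04]
t 9.4667 pos [0.4749 0.1983 0.2501] yaw 89.86 F [ 0.09 -0.35  0.41] gap 0.0005660717853031805
lin [-0.001   0.1751  0.0016] turn [-0.05 -0.14  0.04]
```

View pics/w3.png

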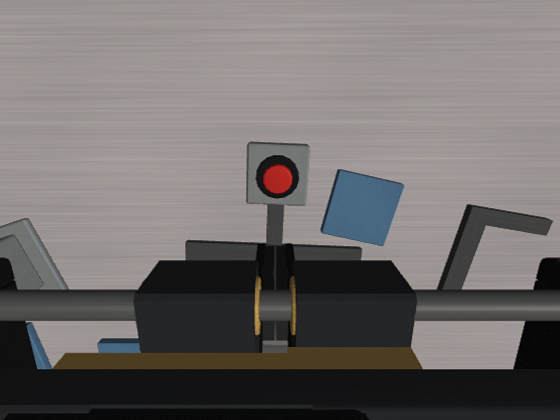

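The wrist view shows the red button at (278,179) on its pod, with the tile at (363,207) well clear. The centre measures about (0.472, 0.2005) with the top at z 0.043.

>>> servo_tool(deltas=[{"jaw": 0, "linear": [-0.003, 0.04, 0.002], "turn": [0, 0, 0]}, {"jaw": 0, "linear": [-0.003, 0.08, 0.002], "turn": [0, 0, 0]}, {"jaw": 0, "linear": [-0.003, 0.115, 0.002], "turn": [0, 0, 0]}, {"jaw": 0, "linear": [-0.003, 0.145, 0.002], "turn": [0, 0, 0]}, {"jaw": 0, "linear": [-0.003, 0.165, 0.002], "turn": [0, 0, 0]}, {"jaw": 0, "linear": [-0.003, 0.178, 0.002], "turn": [0, 0, 0]}, {"jaw": 0, "linear": [-0.003, 0.182, 0.002], "turn": [0, 0, 0]}, {"jaw": 0, "linear": [-0.003, 0.182, 0.002], "turn": [0, 0, 0]}, {"jaw": 0, "linear": [-0.003, 0.182, 0.002], "turn": [0, 0, 0]}])

```text
time: 10.22
tcp_pos: [0.4728, 0.2003, 0.069]
tcp_rot: [-1.569, 0.001, -0.004]
force: [-0.5, -0.4, 0.3]
finger_gap: 0.0004
```

>>> servo_tool(deltas=[{"jaw": 0, "linear": [0, 0.003, 0], "turn": [0, 0, 0]}, {"jaw": 0, "linear": [0, 0.006, 0], "turn": [0, 0, 0]}, {"jaw": 0, "linear": [0, 0.009, 0], "turn": [0, 0, 0]}, {"jaw": 0, "linear": [0, 0.012, 0], "turn": [0, 0, 0]}, {"jaw": 0, "linear": [0, 0.012, 0], "turn": [0, 0, 0]}, {"jaw": 0, "linear": [0, 0.012, 0], "turn": [0, 0, 0]}])

```text
time: 10.72
tcp_pos: [0.473, 0.2004, 0.0572]
tcp_rot: [-1.569, 0.001, -0.004]
force: [-0.4, -0.6, 3.8]
finger_gap: 0.0005
```

>>> servo_tool(deltas=[{"jaw": 0, "linear": [0, 0.002, 0], "turn": [0, 0, 0]}, {"jaw": 0, "linear": [0, 0.004, 0], "turn": [0, 0, 0]}, {"jaw": 0, "linear": [0, 0.004, 0], "turn": [0, 0, 0]}, {"jaw": 0, "linear": [0, 0.004, 0], "turn": [0, 0, 0]}])

```text
time: 11.05
tcp_pos: [0.473, 0.2005, 0.0535]
tcp_rot: [-1.569, 0.001, -0.004]
force: [-1.3, -0.7, 4.0]
finger_gap: 0.0002
```

>>> servo_tool(deltas=[{"jaw": 0, "linear": [0, 0.001, 0], "turn": [0, 0, 0]}, {"jaw": 0, "linear": [0, 0.002, 0], "turn": [0, 0, 0]}, {"jaw": 0, "linear": [0, 0.003, 0], "turn": [0, 0, 0]}, {"jaw": 0, "linear": [0, 0.003, 0], "turn": [0, 0, 0]}, {"jaw": 0, "linear": [0, 0.003, 0], "turn": [0, 0, 0]}])

```text
time: 11.47
tcp_pos: [0.4731, 0.2005, 0.0531]
tcp_rot: [-1.568, 0.002, -0.004]
force: [-8.3, -4.7, 23.7]
finger_gap: 0.0005
```

It has bottomed: the force jumped to about 24 N over only 0.4 mm. I'll hold gently and check the roller.

>>> servo_tool(deltas=[{"jaw": 0, "linear": [0, 0.001, 0], "turn": [0, 0, 0]}, {"jaw": 0, "linear": [0, 0.001, 0], "turn": [0, 0, 0]}, {"jaw": 0, "linear": [0, 0.001, 0], "turn": [0, 0, 0]}, {"jaw": 0, "linear": [0, 0.001, 0], "turn": [0, 0, 0]}, {"jaw": 0, "linear": [0, 0.001, 0], "turn": [0, 0, 0]}, {"jaw": 0, "linear": [0, 0.001, 0], "turn": [0, 0, 0]}])

```text
time: 11.97
tcp_pos: [0.4731, 0.2005, 0.0533]
tcp_rot: [-1.568, 0.002, -0.003]
force: [-4.6, -1.8, 12.2]
finger_gap: 0.0004
```

```bash
python3 - <<'E'
from h import *
im,*_=grab('scene','s1')
a=np.load('scene0.npz')['im']
f=lambda i:cv2.resize(i[130:230,260:370],(400,364),interpolation=cv2.INTER_CUBIC)
cv2.imwrite('pics/gate.png',np.hstack([f(a),f(im)])[:,:,::-1])
print(telemetry.observe()['force'])
E
```

```text
[-4.42473016 -2.37377623 13.91329491]
```

View pics/gate.png

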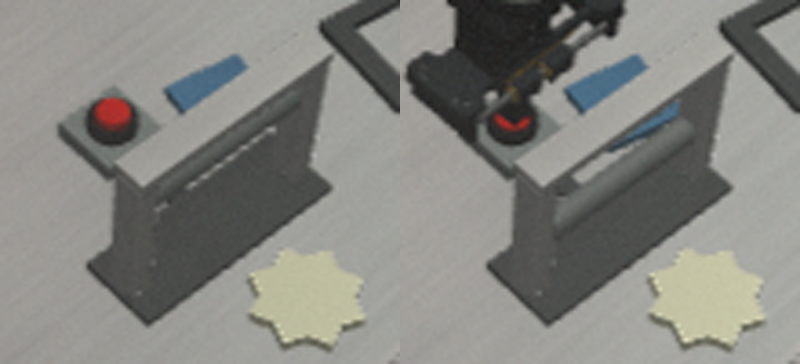

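The roller has dropped. On the left (before) it sits under the cross piece at about (230,140); on the right it is lower, at about (625,175). I'll release and rise clear.

>>> servo_tool(deltas=[{"jaw": 0, "linear": [0, -0.004, 0], "turn": [0, 0, 0]}, {"jaw": 0, "linear": [0, -0.008, 0], "turn": [0, 0, 0]}, {"jaw": 0, "linear": [0, -0.014, 0], "turn": [0, 0, 0]}, {"jaw": 0, "linear": [0, -0.03, 0], "turn": [0, 0, 0]}, {"jaw": 0, "linear": [0, -0.06, 0], "turn": [0, 0, 0]}, {"jaw": 0, "linear": [0, -0.1, 0], "turn": [0, 0, 0]}, {"jaw": 0, "linear": [0, -0.14, 0], "turn": [0, 0, 0]}, {"jaw": 0, "linear": [0, -0.18, 0], "turn": [0, 0, 0]}, {"jaw": 0, "linear": [0, -0.2, 0], "turn": [0, 0, 0]}, {"jaw": 0, "linear": [0, -0.2, 0], "turn": [0, 0, 0]}, {"jaw": 0, "linear": [0, -0.2, 0], "turn": [0, 0, 0]}, {"jaw": 0, "linear": [0, -0.2, 0], "turn": [0, 0, 0]}])

```text
time: 13.02
tcp_pos: [0.4723, 0.1997, 0.2521]
tcp_rot: [-1.569, 0.004, -0.002]
force: [-0.4, -0.4, -1.2]
finger_gap: 0.0009
```

```bash
python3 - <<'E'
from h import *
im,d,K,T=grab('scene','s2');z=np.load('scene0.npz');a=z['im']
df=np.abs(im.astype(int)-a).sum(-1)>90
df=cv2.morphologyEx(df.astype(np.uint8),cv2.MORPH_OPEN,np.ones((2,2)))
nn,lab,st,c=cv2.connectedComponentsWithStats(df);print([s.tolist() for s in st[1:] if s[4]>8])
s=telemetry.observe();print(s['time'],s['tcp_pos'],s['force'],np.abs(s['qd']).max())
cv2.imwrite('pics/s2.png',im[:,:,::-1])
E
```

```text
[[102, 0, 29, 15, 226], [145, 0, 29, 55, 986], [242, 0, 87, 126, 5004], [293, 0, 3, 3, 9], [298, 0, 6, 4, 18], [311, 0, 5, 4, 16], [321, 0, 48, 24, 531], [109, 6, 24, 40, 572], [141, 59, 15, 8, 63], [148, 58, 19, 26, 155], [117, 69, 14, 33, 166]]
13.0667 [0.47204364 0.19956346 0.25154542] [-0.35013144 -0.41447511  0.0401041 ] 0.008019540491676835
```

View pics/s2.png

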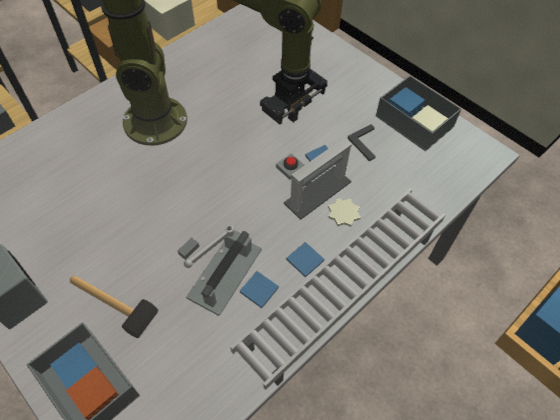

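The button is up at (291,162), the roller is back up, and the lever is at rest. The only differences from the first picture are the arm itself.

```bash
python3 -c "
from plant import bot
print(bot.job_done())"
```

```text
the job is handed in; nothing more can be done
None
```

The brake and button checks are both done, in the order asked, and the job was handed in at about 13 s of the 56 s allowed.

- **Brake lever:** I pressed it with the back of the closed fingers until it met its stop. The stop showed as force rising from 6 N to about 14 N over the last 2 mm. I held it there for over a second and let it go. A camera measurement afterwards put the blade back on its rest line.
- **Button:** I pressed it with the fingertips until it bottomed, with a brief peak of about 24 N. The camera showed the roller down. After release, the roller and the button were back up.
- **Other items:** The last picture differs from the first only where the arm is. The tiles, star, spacer, mallet and square have not moved. The arm stands clear with about zero force.
- **One unexplained reading:** While the lever was held, there was also an upward force of about 12 N on the tool. I took it to be friction on the blade but did not check this. Sideways and upward together came to about 19 N, still well under 40 N.

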